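# Stretch the strand gauge, set it to length and nip the cam lever

## Task

On the bead-stringing gauge, push the sprung slide by its cross bar all the way to the end of its stroke, then ease it slowly back, never letting it spring, until its pointer stands level with the tip of the brass length mark, and pause there with the cam lever still open. Holding the slide at the mark, squeeze the cam lever fully closed against the post; do not close it anywhere else. Finish while still holding: slide at the mark and lever squeezed shut in the fingers, with the jar, dial gauge and dish left alone.

Things in the scene. Friction and masses are not known exactly. Their poses are not given: they have to be found in the camera images.
- gauge: Bead-stringing gauge, fixed: dark wooden board 190 mm (its x) by 300 mm (its y, from -180 to +120), 12 mm thick, with 38 mm high end blocks and two steel rails. Origin on the table, on the rails' centre line. All parts of the gauge share its axes: z up, slide runs to +y. Place and yaw vary (within 0.5 rad of the robot's axes).
- carriage (a joint): Travel of the aluminium slide along the gauge's +y, m: 0 = home (by the spring reel), 0.110 = end stop. A spring always pulls it home, 4 N at 0 to 8.5 N at 0.110; let go, it shoots back. The cam does not hold it against the spring: the fingers must. The slide's body is 100 mm wide (x) and its top is 40 mm above the table.
- bar_face (a point): Middle of the top edge of the slide's cross bar, on the face to push (facing the gauge's -y). The bar: upright plate 136 mm wide (x), 8 mm thick, 45 mm high, on the slide's top. Post and lever stand on its -y side, nothing taller than it. Two fingers, open along x, astride post and lever, push it with their sides; closing them then squeezes the lever to the post.
- post_top (a point): Post: fixed upright aluminium plate on the slide, beside the lever: 8 mm thick (gauge x), 34 mm long (y), 45 mm high. This point: middle of its top edge where it meets the cross bar's face, 6 mm to -x of the bar's middle; it runs from there to -y. The lever closes towards its +x side.
- lever: Cam lever on a vertical pivot on the slide. Origin at the pivot's foot, on the slide's top, 57 mm to -y of the bar's face and 6 mm to +x of its middle. Its own y runs along the lever to the free end: parallel to the gauge's y when closed (end stop, against the post's side), swung up to 0.52 rad to the gauge's +x when open. Stays where left; about 1.5 N at the free end moves it.
- lever_tip (a point): Top of the lever's free end. The lever is a black plastic bar on edge, 8 mm thick, 52 mm long, 40 mm high, 4 mm above the slide's top; its free end is nearest the bar (3 mm short of its face when closed). Post and closed lever together are 20 mm wide, centred on the bar's middle; fully open, the free end reaches 37 mm to +x of that.
- pointer_tip (a point): Tip of the slide's dark steel pointer, 3 mm thick, sticking out to the gauge's +x just under the end of the cross bar, 20 mm above the table. It lies in the plane of the bar's pushing face.
- mark_tip (a point): Tip of the length mark: a fixed brass rider, 24 mm long, 12 mm wide and 14 mm high, on the board at the gauge's +x side, thin tip towards the slide. The slide is at length when pointer_tip and mark_tip have the same position along the gauge's y (they stay a few mm apart in x); that is at a travel of 0.035 to 0.080, varying.
- jar: Small glass jar with a steel lid, 48 mm across, 60 mm high, loose; origin under its centre. Leave it alone.
- dial: Round black dial gauge lying face up, 58 mm across, 17 mm high with a 30 mm stem, loose; origin under its centre. Leave it alone.
- dish: White bowl, 70 mm across, 30 mm high, loose; origin under its centre. Leave it alone.

How it is judged:
By the outcome, as a careful person would: the job done as asked, in the order asked, and still so for the second after the job is handed in, while the arm keeps its last pose, push and grip.
It also fails if it takes over 45 s, if anything falls off the work surface, if the arm or the gripper's body presses on something with over 40 N, if the wrist force passes 120 N, or if a joint passes its speed limit or range.

## Robot

A 7-joint arm with a two-finger parallel gripper is mounted at the origin on the work surface. World frame = base frame: x ahead of the robot, y to its left, z up, the work surface at z = 0. Lengths are in m, angles in rad, forces in N, time in s.
With the tool pointing down it reaches from about 0.4 to 0.85 m from the base axis. Payload 10.4 kg.
Tool frame: the origin (TCP) lies midway between the tips of the shut fingers; the grasp point (between the pads) lies 19 mm behind it; z points along the fingers, y is the line along which they close (so a half turn about z gives the same grasp; the last joint's range is limited). The gripper opens to 87 mm and grips with 3 to 60 N. Pads are 19 mm wide; open, the fingers measure 117 mm over their backs; the gripper's body (75 mm by 190 mm) begins 51 mm behind the grasp point.
Start: joints at [-1.272, 0.332, -0.065, 1.46, 0.022, 1.35, -0.088], TCP at [0.198, 0.593, 0.184] pointing down, gripper open.
Joint ranges: [-2.6, 2.6], [-0.5, 2.12], [-1.47, 1.34], [0.16, 2.42], [-1.27, 4.41], [0.06, 2.06], [-2.6, 2.6]. Speed limits (rad/s): [2.22, 2.22, 2.79, 2.79, 3.14, 3.14, 3.14].

## Interface

Orientations are given as a unit quaternion [x, y, z, w].
In Python, from bench import r gives the robot as it stands.
- The arm moves only by the tool arm_command, never from a script. Its argument "moves" is one flat list of numbers, 4 for each row, row after row: the shift along the tool's x, y, z in cm, then the turn about the tool's z in degrees. A call has 1 to 12 rows; each row shifts and turns the commanded pose from where the row before left it, along the tool's axes as they then stand; what a row does not reach is not made up. A row lasts 1/12 s, in which the tool goes at most 41.7 mm and 7.16 degrees, less where a joint would pass 70% of its speed; a pose out of reach is approached as far as the arm can. A call with a gripper value outside its range is refused whole. "fingers" is the opening in per cent of the stroke, from 0 (shut) to 100 (fully open), set as the call begins (left out, the last holds). The fingers move at their own pace and stop on an object; "squeeze" is the grip in N (left out, the last holds). Time passes only in rows, so rows that do not move let the fingers close. It gives the time, the measured TCP pose, the force, the opening and the grip force at its end, in the units of the state.
- r.read_state(): the state, without advancing time (a new reading comes with each control period).
- r.camera(name): name is "side" or "top" or "wrist"; returns the picture (420x560x3 uint8, red, green, blue); there is no depth.
- r.camera_info(name): a dict with "fx", "fy", "cx", "cy" (pixels), "origin" and "attitude" of the camera in the world. Camera axes: x right, y up, looking along -z (the intrinsics and any distortion apply to the point x, -y, -z); pixel columns grow to the right and rows downward; lengths in m; the calibration is good to about 2 mm. A picture is of the moment at which its call begins: read the wrist's pose just before it. camera_info takes no time and is no camera call; for the wrist camera it gives the pose at the moment of the call.
- r.close_job(): hands the job in; it is judged then, once.
The state is a dict: "time": time; "joint_positions": joint angles; "joint_vel": joint speeds; "joint_torque": joint torques, N m; "ee_pos": TCP position; "eef_rot": TCP orientation; "ft_force": force on the tool from outside, world axes, zero at the start; "torque": the same for the moment, N m; "width": finger opening in m; "grip_force": force on a finger pad.
Only numpy, scipy, OpenCV 4.12 (cv2) and the standard library are available. Lean on these libraries where they do the work, as an engineer would, in place of code of your own. Each camera call takes 0.05 s, during which the arm holds its last target. There are 200 camera calls.

## Working session

There is one attempt and no reset: what is moved stays moved. The work goes in short steps, Python scripts to look and compute and a tool call to move; the robot and the scene stay as the last step left them, time stands still between calls to the robot, and variables do not carry over. Pictures are saved under pics/ and viewed, at most 10 in all, crops included, and the job is handed in when it is done.

Besides the shell and the picture viewer there is one more tool, called after "Call:" as a command line: name --argument value ..., lists and objects as JSON in quotes. arm_command: Moves the arm, as the interface text tells. Its arguments: {"type":"object","properties":{"moves":{"type":"array"},"fingers":{"type":"number"},"squeeze":{"type":"number"}},"required":["moves"]}

```bash
mkdir -p pics; ls
python3 - <<'E'
from bench import r
import cv2
s=r.read_state();print({k:s[k] for k in("time","ee_pos","eef_rot","width","ft_force")})
for n in("top","side"):
    i=r.camera_info(n);print(n,i)
    cv2.imwrite(f"pics/{n}0.png",r.camera(n)[:,:,::-1])
print(r.camera_info("wrist"))
E
```

```text
pics
{'time': 0.0, 'ee_pos': array([0.19754103, 0.59250574, 0.18325817]), 'eef_rot': array([ 1.60209921e-01,  9.87082719e-01, -6.93553991e-04, -8.23903218e-05]), 'width': 0.0866116833240442, 'ft_force': array([ 0.01033357, -0.30938401,  0.15671437])}
top {'fx': 501.7451692760232, 'fy': 501.7451692760232, 'cx': 270.9669826746524, 'cy': 209.32564665778875, 'origin': array([0.46800076, 0.01712785, 1.001928  ]), 'attitude': array([ 0.06214442, -0.048899  , -0.69965075,  0.71009562])}
side {'fx': 407.7759206805521, 'fy': 407.7759206805521, 'cx': 275.3385855480028, 'cy': 211.10032240220636, 'origin': array([0.58862667, 0.62984266, 0.47283485]), 'attitude': array([-0.01780443,  0.48729149,  0.87220722, -0.03853006])}
{'fx': 333.8038141654428, 'fy': 333.8038141654428, 'cx': 278.1793471316126, 'cy': 215.7707076146449, 'origin': array([0.12991339, 0.61430196, 0.38328731]), 'attitude': array([-0.10737975, -0.07687602,  0.57973156,  0.80403419])}
```

View pics/top0.png

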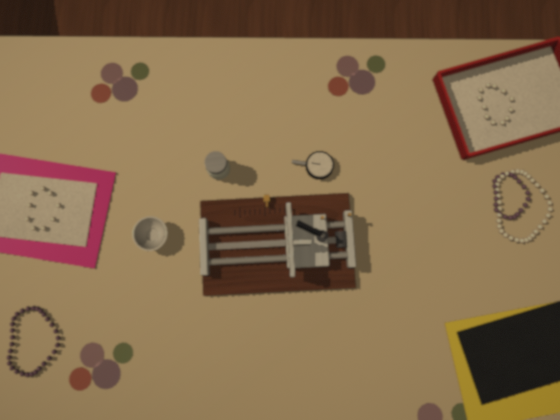

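View pics/side0.png

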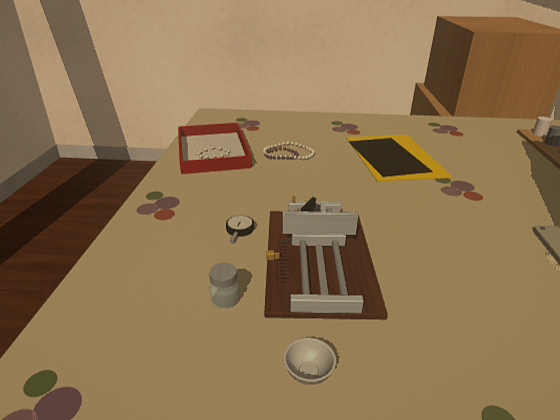

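The top view shows the gauge with +y to image left: board spans cols 201–355 and rows 194–296. The bar is at col ~290, the brass mark at (267,200), and the open lever around (312,231). The jar, dial and dish are outside the board. Next is a zoom for precise pixels.

```bash
cat > h.py <<'E'
import numpy as np, cv2
from bench import r
from scipy.spatial.transform import Rotation as R
def cast(n,uv,z,i=None):
    i=i or r.camera_info(n); uv=np.atleast_2d(np.float64(uv))
    d=np.c_[(uv[:,0]-i["cx"])/i["fx"],-(uv[:,1]-i["cy"])/i["fy"],-np.ones(len(uv))]
    d=R.from_quat(i["attitude"]).apply(d); o=i["origin"]
    return o+d*((z-o[2])/d[:,2])[:,None]
def proj(n,p,i=None):
    i=i or r.camera_info(n)
    c=R.from_quat(i["attitude"]).inv().apply(np.atleast_2d(p)-i["origin"])
    return np.c_[i["cx"]-i["fx"]*c[:,0]/c[:,2],i["cy"]+i["fy"]*c[:,1]/c[:,2]]
E
python3 - <<'E'
from h import *
im=cv2.imread("pics/top0.png")
cv2.imwrite("pics/top0c.png",cv2.resize(im[180:310,190:370],None,fx=4.4,fy=4.4,interpolation=cv2.INTER_CUBIC)*1)
b=cast("top",[(201,200),(350,194),(355,288),(202,296)],.012);print(b.round(4))
hsv=cv2.cvtColor(im,cv2.COLOR_BGR2HSV)
dark=((hsv[...,2]<95)&(hsv[...,1]>100)).astype(np.uint8)
dark[:185]=0;dark[305:]=0;dark[:,:185]=0;dark[:,370:]=0
dark=cv2.morphologyEx(dark,cv2.MORPH_OPEN,np.ones((3,3)))
print(cv2.boxPoints(cv2.minAreaRect(cv2.findNonZero(dark))))
E
```

```text
[[ 0.6419  0.1779  0.012 ]
 [ 0.658  -0.1207  0.012 ]
 [ 0.4722 -0.1289  0.012 ]
 [ 0.4519  0.1687  0.012 ]]
[[198.64185 200.74268]
 [352.33414 192.79306]
 [357.26685 288.1586 ]
 [203.57455 296.10822]]
```

View pics/top0c.png

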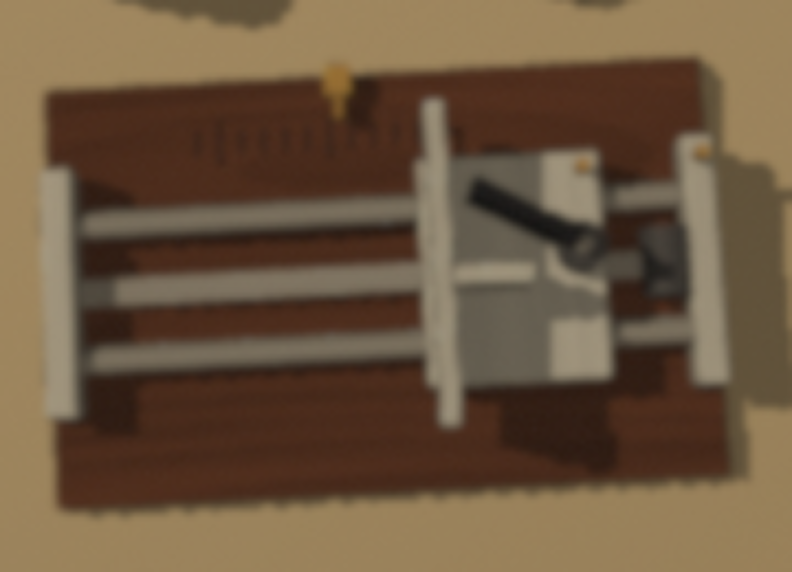

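The crop shows the bar's push face running (446,98)→(463,427) in crop pixels, with the post from (455,272) to (535,270). The lever tip is at (480,190), fully open, and the brass mark's tip at (338,118).

Run:
```python
from h import *
c=lambda p:[(190+a/4.4,180+b/4.4) for a,b in p]
f=cast("top",c([(446,98),(463,427)]),.085);print("face",f.round(4))
d=f[0]-f[1];print("len",np.linalg.norm(d),"yaw",np.arctan2(d[1],d[0]))
b=cast("top",[(198.6,200.7),(352.3,192.8),(357.3,288.2),(203.6,296.1)],.012)
e=[b[0]-b[1],b[3]-b[2]];print([np.arctan2(-v[0],v[1]) for v in e],[np.linalg.norm(v) for v in e], b.round(4))
m=cast("top",c([(338,118)]),.02)[0];t=cast("top",c([(480,190),(455,272),(535,270)]),.085);
s=r.read_state();Q=R.from_quat(s["eef_rot"]).as_matrix();print("tool\n",Q.round(4))
for yaw in(.055,.062):
    X=np.array([np.cos(yaw),np.sin(yaw),0]);Y=np.array([-X[1],X[0],0]);mid=f.mean(0)
    print(yaw,"mark-face y",(m-mid)@Y,(m-mid)@X,"lever/post rel",[((q-mid)@X.round(4),(q-mid)@Y) for q in t])
    bm=b.mean(0);o=bm+.03*Y
    print(" mid rel gauge origin",(mid-o)@X,(mid-o)@Y)
    print(" turn deg",np.degrees(np.arctan2(*(np.cross(Q[:,1],X)[2],Q[:,1]@X))), np.degrees(np.arctan2(np.cross(Q[:,1],-X)[2],-Q[:,1]@X)))
print(r.read_state()["joint_positions"])
```

```text
face [[ 0.627  -0.002   0.085 ]
 [ 0.4897 -0.0104  0.085 ]]
len 0.13751542163455222 yaw 0.060687146256848
[np.float64(0.06517501149027834), np.float64(0.06697898053968593)] [np.float64(0.30865449261069233), np.float64(0.2995302872547199)] [[ 0.6404  0.1827  0.012 ]
 [ 0.6605 -0.1253  0.012 ]
 [ 0.4718 -0.1333  0.012 ]
 [ 0.4518  0.1656  0.012 ]]
tool
 [[-9.486e-01  3.163e-01 -4.000e-04]
 [ 3.163e-01  9.486e-01 -1.300e-03]
 [-1.000e-04 -1.300e-03 -1.000e+00]]
0.055 mark-face y 0.04744747976391833 0.07282852163210904 lever/post rel [(np.float64(0.029145480803883544), np.float64(-0.012048791197591878)), (np.float64(-0.004776894742450365), np.float64(-3.095369410944545e-05)), (np.float64(-0.005288831407790511), np.float64(-0.03328390348014552))]
 mid rel gauge origin 0.0006344456084897489 -0.05868627596988861
 turn deg -68.4072460767059 111.59275392329411
0.062 mark-face y 0.04693652181733969 0.07315886698655474 lever/post rel [(np.float64(0.029060576651137468), np.float64(-0.012252512201891266)), (np.float64(-0.00477704208106598), np.float64(2.484592946761847e-06)), (np.float64(-0.0055221211586119), np.float64(-0.033246073309171224))]
 mid rel gauge origin 0.00043362777274127994 -0.05869001424198753
 turn deg -68.00617562011432 111.9938243798857
[-1.27157273  0.33283951 -0.0646783   1.46085537  0.02159111  1.34992371
 -0.08853773]
```

Call:
arm_command --moves '[0,0,0,6.8,0,0,0,6.8,0,0,0,6.8,0,0,0,6.8,0,0,0,6.8,0,0,0,6.8,0,0,0,6.8,0,0,0,6.8,0,0,0,6.8,0,0,0,6.8,0,0,0,0]' --fingers 100

```text
time: 1.02
ee_pos: [0.1975, 0.5927, 0.1836]
eef_rot: [0.687, 0.727, -0.0, 0.0]
ft_force: [0.2, 0.2, 0.1]
width: 0.0869
grip_force: 0.0
```

```bash
cat >> h.py <<'E'
YAW=.061; X=np.array([np.cos(YAW),np.sin(YAW),0]); Y=np.array([-X[1],X[0],0]); MID=np.array([.5584,-.0062,.085])
def st():
    s=r.read_state();Q=R.from_quat(s["eef_rot"]).as_matrix()
    print("t",s["time"],"p",s["ee_pos"].round(4),"F",s["ft_force"].round(2),"w",s["width"],"g",s["grip_force"],"yawerr_deg",np.degrees(np.arctan2(Q[1,1],Q[0,1])-YAW))
    print("rel MID gauge x,y:",(s["ee_pos"]-MID)@X,(s["ee_pos"]-MID)@Y); return s,Q
def to(p):
    s,Q=st();print("tool shift cm",((p-s["ee_pos"])@Q*100).round(2))
E
python3 -c "
from h import *
to(MID-.028*Y+[0,0,.065])"
```

```text
t 1.0167 p [0.1975 0.5927 0.1836] F [0.19 0.19 0.12] w 0.08689310812475125 g 0.0 yawerr_deg -0.2578813831645541
rel MID gauge x,y: -0.3236739737105819 0.619806546434875
tool shift cm [-64.63  32.66   3.4 ]
```

Call:
arm_command --moves '[-3.23,1.63,0.1,0,-3.23,1.63,0.1,0,-3.23,1.63,0.1,0,-3.23,1.63,0.1,0,-3.23,1.63,0.1,0,-3.23,1.63,0.1,0,-3.23,1.63,0.1,0,-3.23,1.63,0.1,0,-3.23,1.63,0.1,0,-3.23,1.63,0.1,0,-3.23,1.63,0.1,0,-3.23,1.63,0.1,0]'

```text
time: 2.02
ee_pos: [0.4175, 0.2165, 0.172]
eef_rot: [0.683, 0.73, 0.0, -0.0]
ft_force: [0.5, 1.1, -0.0]
width: 0.087
grip_force: 0.0
```

Call:
arm_command --moves '[-3.23,1.63,0.1,0,-3.23,1.63,0.1,0,-3.23,1.63,0.1,0,-3.23,1.63,0.1,0,-3.23,1.63,0.1,0,-3.23,1.63,0.1,0,-3.23,1.63,0.1,0,-3.23,1.63,0.1,0,0,0,0,0,0,0,0,0]'

```text
time: 2.85
ee_pos: [0.5633, -0.034, 0.1635]
eef_rot: [0.685, 0.729, -0.001, 0.0]
ft_force: [-1.4, 0.8, 0.6]
width: 0.0867
grip_force: 0.0
```

```bash
python3 -c "
from h import *
to(MID-.028*Y+[0,0,.065])
cv2.imwrite('pics/w1.png',r.camera('wrist')[:,:,::-1]);i=r.camera_info('wrist');print(i)
print(proj('wrist',[MID,MID+.068*X,MID-.068*X],i))"
```

```text
t 2.85 p [ 0.5633 -0.034   0.1635] F [-1.35  0.82  0.6 ] w 0.08669669021519223 g 0.0 yawerr_deg 0.05685217494015146
rel MID gauge x,y: 0.0031542240114391705 -0.02801210417810556
tool shift cm [ 0.   -0.31  1.35]
{'fx': 333.8038141654428, 'fy': 333.8038141654428, 'cx': 278.1793471316126, 'cy': 215.7707076146449, 'origin': array([0.55830035, 0.03807509, 0.36348617]), 'attitude': array([-0.13147844, -0.00442403,  0.03180165,  0.99079892])}
[[274.78054947 180.08503747]
 [355.71613351 180.33918487]
 [193.79660361 179.8307382 ]]
```

View pics/w1.png

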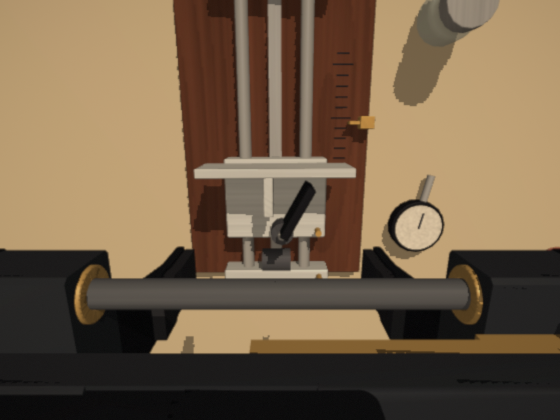

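The wrist view shows the bar's face edge at row ~177, cols 196–354, matching my prediction (275 centre). The lever is open to the right with its tip at (309,186), and the mark tip is at (349,123). Next I centre and descend.

Call:
arm_command --moves '[0,-0.3,1.5,0,0,0,2,0,0,0,2,0,0,0,2,0,0,0,1.5,0,0,0,1.2,0,0,0,0.8,0,0,0,0,0,0,0,0,0]'

```text
time: 3.65
ee_pos: [0.5602, -0.0312, 0.0543]
eef_rot: [0.684, 0.729, 0.0, -0.0]
ft_force: [0.5, 0.5, -0.1]
width: 0.0867
grip_force: 0.0
```

```bash
python3 -c "
from h import *
st()
cv2.imwrite('pics/w2.png',r.camera('wrist')[:,:,::-1])"
```

```text
t 3.65 p [ 0.5602 -0.0312  0.0543] F [ 0.53  0.46 -0.11] w 0.08673614558834143 g 0.0 yawerr_deg 0.1352914213291795
rel MID gauge x,y: 0.00030158270415557575 -0.0250885868134476
```

View pics/w2.png

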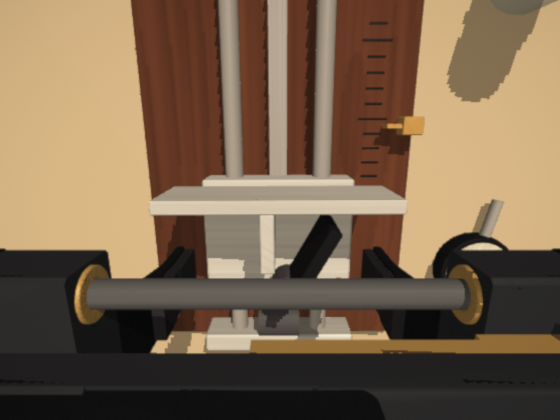

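The view shows the bar face at rows 200–212, the lever clear inside the open fingers, and the mark tip at (388,126). Next is the push.

Call:
arm_command --moves '[0.3,0,0,0,0.3,0,0,0,0.3,0,0,0,0.3,0,0,0,0.3,0,0,0,0.3,0,0,0,0.3,0,0,0,0.3,0,0,0,0.3,0,0,0,0.3,0,0,0,0.3,0,0,0,0.3,0,0,0]'

```text
time: 4.7
ee_pos: [0.5579, 0.0045, 0.054]
eef_rot: [0.685, 0.729, 0.0, -0.0]
ft_force: [-0.4, 0.2, -0.5]
width: 0.0869
grip_force: 0.0
```

```bash
python3 -c "
from h import *
st()"
```

```text
t 4.7 p [0.5579 0.0045 0.054 ] F [-0.35  0.23 -0.48] w 0.0869219444307187 g 0.0 yawerr_deg 0.06646482289965248
rel MID gauge x,y: 0.00015091165756730377 0.010695074658197188
```

Call:
arm_command --moves '[0.6,0,0,0,0.6,0,0,0,0.6,0,0,0,0.6,0,0,0,0.6,0,0,0,0.6,0,0,0,0.6,0,0,0,0.6,0,0,0,0.6,0,0,0,0.6,0,0,0,0,0,0,0]'

```text
time: 5.62
ee_pos: [0.5541, 0.0658, 0.054]
eef_rot: [0.684, 0.729, 0.0, -0.0]
ft_force: [-0.2, 0.9, -0.3]
width: 0.0874
grip_force: 0.0
```

```bash
python3 -c "
from h import *
st()"
```

```text
t 5.6167 p [0.5541 0.0658 0.054 ] F [-0.21  0.94 -0.26] w 0.08736115185047008 g 0.0 yawerr_deg 0.16385839178381656
rel MID gauge x,y: 9.99881907392769e-05 0.07212030146852635
```

No reaction force, so I look.

```bash
python3 -c "
from h import *
st()
cv2.imwrite('pics/s3.png',cv2.resize(r.camera('side')[150:400,150:450,::-1],None,fx=2.4,fy=2.4))
cv2.imwrite('pics/w3.png',r.camera('wrist')[:,:,::-1])"
```

```text
t 5.6167 p [0.5541 0.0658 0.054 ] F [-0.21  0.94 -0.26] w 0.08736115185047008 g 0.0 yawerr_deg 0.16385839178381656
rel MID gauge x,y: 9.99881907392769e-05 0.07212030146852635
```

View pics/s3.png

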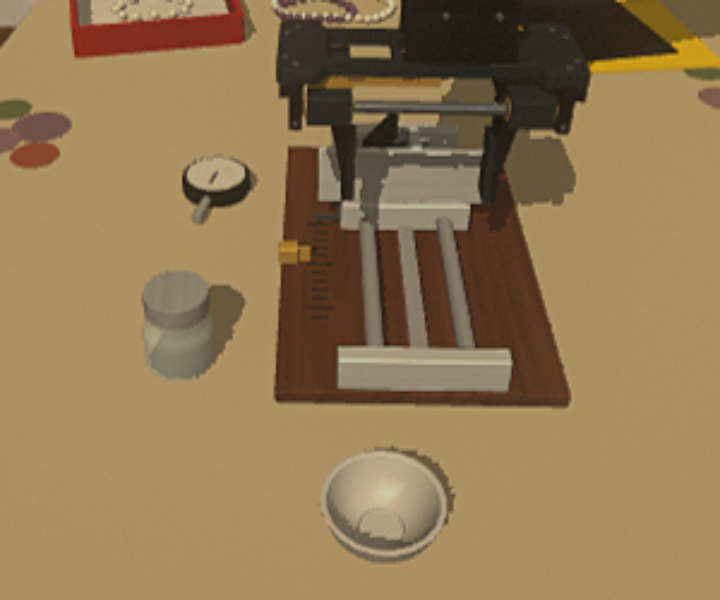

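```bash
python3 -c "
from h import *
s,Q=st();p=s['ee_pos']
c=lambda q:((proj('side',q)-[150,150])*2.4).round()
print('tips',c([p+.05*X,p-.05*X]))
for d in(0,.0815): print('bar top ends, pointer',d,c([MID+d*Y+.068*X,MID+d*Y-.068*X,MID+d*Y+.07*X-[0,0,.065]]))
print('mark',c([MID+.047*Y+.073*X-[0,0,.065]]))
"
```

```text
t 5.7167 p [0.5542 0.0642 0.054 ] F [-0.14  0.1   0.87] w 0.0872759710915991 g 0.0 yawerr_deg 0.08982715062515363
rel MID gauge x,y: 9.086845919773131e-05 0.07053662734429858
tips [[342. 234.]
 [483. 236.]]
bar top ends, pointer 0 [[318. 145.]
 [498. 148.]
 [315. 214.]]
bar top ends, pointer 0.0815 [[318. 206.]
 [516. 210.]
 [313. 280.]]
mark [[310. 251.]]
```

View pics/w3.png

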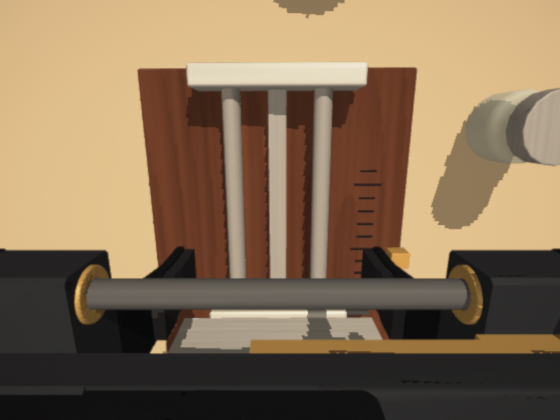

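```bash
python3 -c "
from h import *
s,Q=st();p=s['ee_pos']
for dz in(0,.01,.02,.03,.04): print(dz,((proj('side',[p+[0,0,dz]+.05*X,p+[0,0,dz]-.05*X,p+[0,0,dz]+.05*X+.0095*Y])-[150,150])*2.4).round().tolist())
"
```

```text
t 5.7167 p [0.5542 0.0642 0.054 ] F [-0.14  0.1   0.87] w 0.0872759710915991 g 0.0 yawerr_deg 0.08982715062515363
rel MID gauge x,y: 9.086845919773131e-05 0.07053662734429858
0 [[342.0, 234.0], [483.0, 236.0], [342.0, 242.0]]
0.01 [[342.0, 222.0], [484.0, 225.0], [343.0, 230.0]]
0.02 [[343.0, 211.0], [486.0, 213.0], [343.0, 219.0]]
0.03 [[343.0, 199.0], [487.0, 202.0], [343.0, 207.0]]
0.04 [[344.0, 187.0], [489.0, 190.0], [344.0, 195.0]]
```

The fingers' tips retract about 3 cm when fully open, so they passed just over the bar without touching; the slide is still at home. I'll go back over, narrow the opening slightly and come in lower.

Call:
arm_command --moves '[0,0,-2,0,0,0,-2,0,-0.5,0,-1,0,-1.5,0,0,0,-1.5,0,0,0,-1.5,0,0,0,-1.5,0,0,0,-1.5,0,0,0,-1.5,0,0,0,-0.7,0,0,0,0,0,0,0,0,0,0,0]' --fingers 89

```text
time: 6.72
ee_pos: [0.5605, -0.0377, 0.1039]
eef_rot: [0.685, 0.728, 0.0, -0.0]
ft_force: [0.7, 0.2, -0.2]
width: 0.0771
grip_force: 0.0
```

```bash
python3 -c "
from h import *
to(MID-.030*Y+.001*X+[0,0,.036-.085])
a=r.camera('side')[100:300,220:420,::-1];b=r.camera('wrist')[:,:,::-1]
cv2.imwrite('pics/c4.png',np.hstack([cv2.resize(a,(400,400)),cv2.resize(b[120:400,140:420],(400,400))]))
s=r.read_state();p=s['ee_pos']
for dz in(0,.01,.02,.03): print(dz,((proj('side',[p+[0,0,dz]+.045*X+.0095*Y,p+[0,0,dz]-.045*X+.0095*Y])-[220,100])*2).round().tolist())
"
```

```text
t 6.7167 p [ 0.5605 -0.0377  0.1039] F [ 0.71  0.23 -0.23] w 0.07706782155768976 g 0.0 yawerr_deg 0.021847166305597812
rel MID gauge x,y: 0.00012422960832178027 -0.0316155737226921
tool shift cm [0.16 0.09 6.79]
0 [[151.0, 191.0], [249.0, 193.0]]
0.01 [[151.0, 182.0], [250.0, 184.0]]
0.02 [[151.0, 172.0], [251.0, 174.0]]
0.03 [[152.0, 162.0], [252.0, 164.0]]
```

View pics/c4.png

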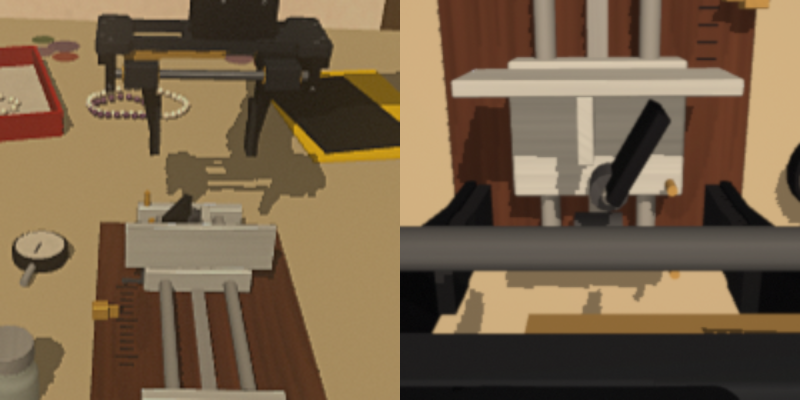

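The side view puts both fingertips at crop row ~154, about 37 mm above the reported TCP height; the lever and slide are untouched. I'll check whether the tips extend on closing, in free air.

Call:
arm_command --moves '[0,0,0,0,0,0,0,0,0,0,0,0,0,0,0,0,0,0,0,0,0,0,0,0,0,0,0,0,0,0,0,0]' --fingers 23

```text
time: 7.48
ee_pos: [0.5606, -0.0377, 0.104]
eef_rot: [0.685, 0.729, 0.0, -0.0]
ft_force: [0.5, -1.1, -0.2]
width: 0.032
grip_force: 0.0
```

```bash
python3 -c "
from h import *
s,_=st();p=s['ee_pos'];h=s['width']/2
a=cv2.resize(r.camera('side')[100:300,220:420,::-1],(400,400))
cv2.imwrite('pics/s5.png',a)
old=cv2.imread('pics/c4.png')[:,:400]
for n,im in(('77',old),('20',a)):
    m=im.max(2)<65; m[175:]=0; m[:,:110]=0; m[:,290:]=0
    print(n,[(c,int(np.flatnonzero(m[:,c]).max())) for c in range(130,275,4) if m[:,c].any()])
for dz in(0,.01,.02,.03,.04): print(dz,((proj('side',[p+[0,0,dz]+(h+.006)*X+.0095*Y,p+[0,0,dz]-(h+.006)*X+.0095*Y])-[220,100])*2).round().tolist())
"
```

```text
t 7.4833 p [ 0.5606 -0.0377  0.104 ] F [ 0.5  -1.08 -0.2 ] w 0.03195446856350136 g 0.0 yawerr_deg 0.06524486774386673
rel MID gauge x,y: 0.00022505896784391234 -0.031599843178272406
77 [(130, 87), (134, 87), (138, 87), (142, 91), (146, 116), (150, 152), (154, 153), (158, 152), (162, 76), (166, 76), (170, 76), (174, 49), (178, 49), (182, 77), (186, 49), (190, 49), (194, 49), (198, 50), (202, 50), (206, 50), (210, 49), (214, 77), (218, 77), (222, 77), (226, 77), (230, 77), (234, 54), (238, 54), (242, 53), (246, 154), (250, 155), (254, 155), (258, 137), (262, 124), (266, 112), (270, 101), (274, 100)]
20 [(130, 51), (134, 76), (138, 51), (142, 50), (146, 50), (150, 49), (154, 87), (158, 87), (162, 87), (166, 87), (170, 100), (174, 122), (178, 155), (182, 154), (186, 110), (190, 77), (194, 77), (198, 77), (202, 77), (206, 50), (210, 49), (214, 77), (218, 49), (222, 153), (226, 154), (230, 154), (234, 128), (238, 116), (242, 104), (246, 92), (250, 89), (254, 89), (258, 89), (262, 89), (266, 93), (270, 97), (274, 100)]
0 [[176.0, 191.0], [224.0, 192.0]]
0.01 [[176.0, 182.0], [224.0, 182.0]]
0.02 [[177.0, 172.0], [225.0, 173.0]]
0.03 [[177.0, 162.0], [226.0, 163.0]]
0.04 [[178.0, 152.0], [227.0, 153.0]]
```

Tips don't move axially with opening: they sit a constant ~38 mm above the reported TCP height. So I reopen and descend to a reported z of about 0.018, putting the tips at about 0.055.

Call:
arm_command --moves '[0,0.05,0,0,0,0,0,0,0,0,0,0,0,0,0,0,0,0,0,0,0,0,0,0,0,0,1.5,0,0,0,1.5,0,0,0,1.5,0,0,0,1.5,0]' --fingers 100

```text
time: 8.37
ee_pos: [0.5611, -0.0376, 0.0434]
eef_rot: [0.685, 0.729, 0.0, 0.0]
ft_force: [-0.2, -0.2, -0.3]
width: 0.0837
grip_force: 0.0
```

Call:
arm_command --moves '[0,0,0.6,0,0,0,0.6,0,0,0,0.5,0,0,0,0.4,0,0,0,0.3,0,0,0,0.2,0,0,0,0,0,0,0,0,0]'

```text
time: 9.03
ee_pos: [0.5612, -0.0377, 0.0182]
eef_rot: [0.685, 0.729, 0.0, 0.0]
ft_force: [0.1, 0.9, 1.3]
width: 0.0871
grip_force: 0.0
```

```bash
python3 -c "
from h import *
st()"
```

```text
t 9.0333 p [ 0.5612 -0.0377  0.0182] F [0.1  0.9  1.28] w 0.0870616350130272 g 0.0 yawerr_deg 0.0677663973690262
rel MID gauge x,y: 0.0008764863417457051 -0.031597434489598786
```

Call:
arm_command --moves '[0.3,0,0,0,0.3,0,0,0,0.3,0,0,0,0.3,0,0,0,0.3,0,0,0,0.3,0,0,0,0.3,0,0,0,0.3,0,0,0,0.3,0,0,0,0.3,0,0,0]'

```text
time: 9.87
ee_pos: [0.5592, -0.0087, 0.0181]
eef_rot: [0.685, 0.729, -0.0, 0.001]
ft_force: [1.0, -4.6, 0.2]
width: 0.0871
grip_force: 2.6
```

```bash
python3 -c "
from h import *
st()"
```

```text
t 9.8667 p [ 0.5592 -0.0087  0.0181] F [ 1.   -4.63  0.16] w 0.08708677289253143 g 2.5792810320854187 yawerr_deg 0.029686803430767406
rel MID gauge x,y: 0.000655473280657632 -0.002536455432600766
```

Contact, spring force ~4.6 N. Continue.

Call:
arm_command --moves '[0.5,0,0,0,0.8,0,0,0,0.8,0,0,0,0.8,0,0,0,0.8,0,0,0,0.8,0,0,0,0.8,0,0,0,0.8,0,0,0,0.8,0,0,0,0.8,0,0,0,0.5,0,0,0,0.3,0,0,0]'

```text
time: 10.87
ee_pos: [0.5535, 0.0757, 0.018]
eef_rot: [0.685, 0.729, -0.001, 0.0]
ft_force: [-1.9, -8.6, 1.9]
width: 0.0871
grip_force: 4.2
```

```bash
python3 -c "
from h import *
st()"
```

```text
t 10.8667 p [0.5535 0.0757 0.018 ] F [-1.91 -8.59  1.9 ] w 0.08708057003287901 g 4.226474091410637 yawerr_deg 0.045402588611788836
rel MID gauge x,y: 7.304188118030453e-05 0.08209539686181422
```

Call:
arm_command --moves '[0.2,0,0,0,0.2,0,0,0,0.2,0,0,0,0.2,0,0,0,0.2,0,0,0,0.2,0,0,0,0.2,0,0,0,0.2,0,0,0,0.1,0,0,0,0,0,0,0]'

```text
time: 11.7
ee_pos: [0.5523, 0.0921, 0.0179]
eef_rot: [0.685, 0.728, -0.001, 0.0]
ft_force: [-1.6, -7.6, 3.6]
width: 0.0869
grip_force: 4.0
```

```bash
python3 -c "
from h import *
st()"
```

```text
t 11.7 p [0.5523 0.0921 0.0179] F [-1.57 -7.55  3.62] w 0.08692610911322037 g 3.9773954451084137 yawerr_deg 0.01192486466930203
rel MID gauge x,y: -7.065895421380415e-05 0.0984555977918259
```

Call:
arm_command --moves '[0.1,0,0,0,0.1,0,0,0,0.1,0,0,0,0.1,0,0,0]'

```text
time: 12.03
ee_pos: [0.5523, 0.0927, 0.018]
eef_rot: [0.686, 0.728, -0.003, 0.002]
ft_force: [-1.6, -20.0, 5.9]
width: 0.0866
grip_force: 10.1
```

```bash
python3 -c "
from h import *
st()"
```

```text
t 12.0333 p [0.5523 0.0927 0.018 ] F [ -1.61 -20.04   5.85] w 0.08662830169276066 g 10.126520097255707 yawerr_deg -0.06781035769945203
rel MID gauge x,y: -8.908875067658174e-05 0.09913809469794127
```

End stop reached (force jumped to 20 N, no further motion). Now easing back slowly.

Call:
arm_command --moves '[-0.1,0,0,0,-0.15,0,0,0,-0.2,0,0,0,-0.2,0,0,0,-0.2,0,0,0,-0.2,0,0,0,-0.2,0,0,0,-0.2,0,0,0,-0.2,0,0,0,-0.2,0,0,0,-0.2,0,0,0,-0.2,0,0,0]'

```text
time: 13.03
ee_pos: [0.5536, 0.0737, 0.018]
eef_rot: [0.685, 0.728, -0.001, 0.0]
ft_force: [-0.4, -6.5, 1.7]
width: 0.0869
grip_force: 3.5
```

Call:
arm_command --moves '[-0.2,0,0,0,-0.2,0,0,0,-0.2,0,0,0,-0.2,0,0,0,-0.2,0,0,0,-0.2,0,0,0,-0.2,0,0,0,-0.2,0,0,0,-0.2,0,0,0,-0.2,0,0,0,-0.2,0,0,0,-0.2,0,0,0]'

```text
time: 14.03
ee_pos: [0.5552, 0.0501, 0.018]
eef_rot: [0.685, 0.728, -0.001, 0.0]
ft_force: [-1.1, -6.3, 1.5]
width: 0.0871
grip_force: 3.0
```

```bash
python3 -c "
from h import *
st()"
```

```text
t 14.0333 p [0.5552 0.0501 0.018 ] F [-1.1  -6.35  1.48] w 0.08710883893459992 g 3.0033494532108307 yawerr_deg 0.014295641770618497
rel MID gauge x,y: 0.0002682378157638275 0.05634129950438552
```

Call:
arm_command --moves '[-0.2,0,0,0,-0.2,0,0,0,-0.2,0,0,0,-0.2,0,0,0,-0.2,0,0,0,-0.15,0,0,0,-0.1,0,0,0,-0.1,0,0,0,0,0,0,0,0,0,0,0]'

```text
time: 14.87
ee_pos: [0.5561, 0.0365, 0.018]
eef_rot: [0.685, 0.728, -0.001, 0.0]
ft_force: [-0.4, -7.4, 0.6]
width: 0.0867
grip_force: 3.3
```

```bash
python3 -c "
from h import *
st()
a=r.camera('side')[:,:,::-1];b=r.camera('top')[:,:,::-1];cv2.imwrite('pics/side6.png',a);cv2.imwrite('pics/top6.png',b)
m=proj('side',[MID+.047*Y+.07*X-[0,0,.065]])[0].round().astype(int);n=proj('top',[MID+.047*Y+.07*X-[0,0,.065]])[0].round().astype(int);print(m,n)
A=a[m[1]-22:m[1]+22,m[0]-22:m[0]+22];B=b[n[1]-22:n[1]+22,n[0]-22:n[0]+22]
cv2.imwrite('pics/c6.png',np.hstack([cv2.resize(q,(396,396),interpolation=cv2.INTER_CUBIC) for q in(A,B)]))
"
```

```text
t 14.8667 p [0.5561 0.0365 0.018 ] F [-0.39 -7.4   0.63] w 0.08673016964214815 g 3.2737450674176216 yawerr_deg 0.004654960203387488
rel MID gauge x,y: 0.0003356148329073718 0.04275919070152656
[281 254] [267 208]
```

View pics/c6.png

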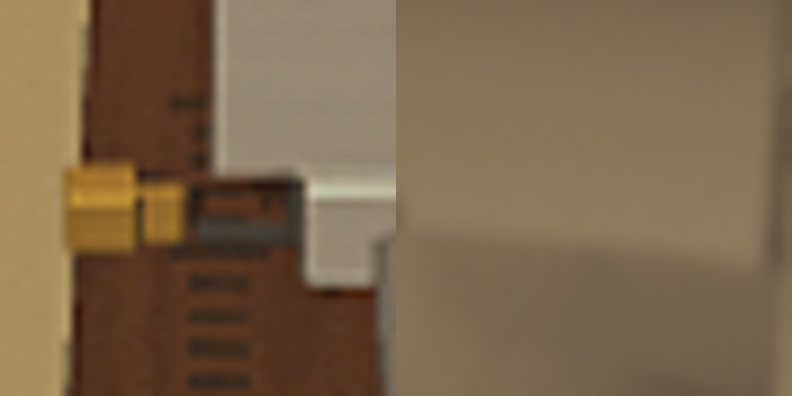

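The side crop (9×, offset 259,232) shows the pointer tip at about (198,229) and the brass tip at (185,182–245); the top view is blocked by the arm. I quantify with projection and intensity profiles.

Run:
```python
from h import *
a=cv2.imread("pics/side6.png").astype(int)
print("cols 274..296, rows 247..264 (B,R)")
for rr in range(248,264): print(rr,' '.join(f"{a[rr,c,0]:3d}/{a[rr,c,2]:3d}" for c in range(266,296,2)))
def P(x,y,z): return proj("side",[MID*[1,1,0]+x*X+y*Y+[0,0,z]])[0].round(2)
for y in(.041,.047,.053): print(y,"tip ±1.5 top26",P(.073,y-.0015,.026),P(.073,y+.0015,.026),"bot12",P(.073,y+.0015,.012),"z20",P(.073,y,.02))
for y in(.047,.054): print(y,"pointer z20",P(.071,y,.02),"top back",P(.071,y-.0015,.0215),"bot front",P(.071,y+.0015,.0185), "body mark", P(.09,y-.006,.026),P(.09,y+.006,.026),P(.09,y+.006,.012), "bartop-face-end",P(.068,y,.085),"front",P(.068,y+.008,.085))
```

```text
cols 274..296, rows 247..264 (B,R)
248 100/173  20/ 62  31/ 83  30/ 84  32/ 90  32/ 85  31/ 85  31/ 84  64/ 99 115/150 116/150 116/149 115/148 116/148 114/149
249 100/173  24/ 71  33/ 87  34/ 89  30/ 88  34/ 88  32/ 86  30/ 65  64/ 91 118/151 117/150 116/150 116/150 114/148 112/146
250  84/163  35/124  41/129  42/135  33/ 86  32/ 83  30/ 86  32/ 67  66/ 97 112/150 114/150 113/148 109/142 123/159 120/152
251  42/147  44/165  44/161  47/165  29/ 63  29/ 68  34/ 81  34/ 90  55/ 99  81/125  83/125  80/111  71/101 108/140 123/158
252  47/151  46/162  46/160  48/161  32/109  31/113  39/127  30/ 71  27/ 72  23/ 67  16/ 64  16/ 45  18/ 46  56/ 77 152/181
253  50/156  50/175  53/180  50/179  43/146  45/163  46/168  25/ 41  32/ 65  27/ 62  31/ 71  23/ 52  26/ 51  64/ 84 167/191
254  51/158  53/179  53/181  54/182  28/ 79  43/145  42/147  24/ 51  32/ 94  33/ 92  29/ 87  23/ 53  32/ 60  58/ 76 111/147
255  48/143  42/139  41/142  41/142  30/ 83  43/145  42/148  25/ 46  32/ 80  30/ 79  28/ 82  27/ 70  34/ 75  60/ 80 114/148
256  47/141  40/141  43/145  43/145  31/ 86  44/146  42/150  30/ 50  41/ 
[... 897 characters left out ...]
0/ 81  34/ 81  99/131
0.041 tip ±1.5 top26 [279.25 249.28] [279.22 250.28] bot12 [279.13 256.42] z20 [279.2  252.42]
0.047 tip ±1.5 top26 [279.2  251.29] [279.17 252.31] bot12 [279.08 258.47] z20 [279.14 254.45]
0.053 tip ±1.5 top26 [279.14 253.33] [279.12 254.36] bot12 [279.03 260.55] z20 [279.09 256.51]
0.047 pointer z20 [280.25 254.47] top back [280.27 253.3 ] bot front [280.23 255.65] body mark [269.85 249.59] [269.62 253.66] [269.62 259.84] bartop-face-end [282.48 224.48] front [282.44 227.07]
0.054 pointer z20 [280.2  256.88] top back [280.22 255.69] bot front [280.18 258.06] body mark [269.71 251.95] [269.47 256.08] [269.48 262.29] bartop-face-end [282.44 226.74] front [282.4  229.38]
```

Mark tip is at ≈0.047 in gauge y from home and the pointer at ≈0.0545, so the slide needs ≈7 mm more.

Call:
arm_command --moves '[-0.1,0,0,0,-0.1,0,0,0,-0.1,0,0,0,-0.1,0,0,0,-0.1,0,0,0,-0.1,0,0,0,-0.1,0,0,0,0,0,0,0,0,0,0,0,0,0,0,0]'

```text
time: 15.8
ee_pos: [0.5566, 0.0296, 0.018]
eef_rot: [0.685, 0.728, -0.001, 0.0]
ft_force: [-0.5, -5.9, 0.8]
width: 0.0869
grip_force: 3.1
```

Run:
```python
from h import *
st()
a=np.mean([r.camera("side").astype(float) for _ in range(4)],0)[:,:,::-1]
cv2.imwrite("pics/side7.png",a)
for rr in range(246,264): print(rr,' '.join(f"{a[rr,c,0]:3.0f}/{a[rr,c,2]:3.0f}" for c in range(266,296,2)))
```

```text
t 15.8 p [0.5566 0.0296 0.018 ] F [-0.51 -5.89  0.81] w 0.08688054913993569 g 3.136524260044098 yawerr_deg 0.01265532579542135
rel MID gauge x,y: 0.00038811821889903444 0.03588772081140719
246  99/172  35/ 87  31/ 85  32/ 88  34/ 92  33/ 88  31/ 87  28/ 69  64/ 88 115/149 114/149 114/149 115/149 113/147 114/147
247  98/172  30/ 78  30/ 85  32/ 87  34/ 91  32/ 86  33/ 87  28/ 76  66/ 97 121/154 119/152 120/153 118/152 116/151 114/147
248  99/172  21/ 62  31/ 83  32/ 84  34/ 92  32/ 86  32/ 86  31/ 83  56/ 96 102/136 102/136 102/132 101/132 101/132 110/144
249 100/173  24/ 71  32/ 86  33/ 88  33/ 89  34/ 87  33/ 86  29/ 64  27/ 62  42/ 75  39/ 79  35/ 62  36/ 61  55/ 72 114/150
250  81/160  35/124  40/128  42/133  30/ 84  31/ 84  32/ 84  30/ 69  27/ 62  25/ 61  27/ 70  22/ 50  23/ 46  57/ 75 156/191
251  44/147  43/165  46/162  47/168  27/ 63  28/ 67  31/ 80  32/ 90  32/ 93  31/ 92  33/ 88  23/ 51  31/ 54  69/ 88 161/193
252  48/152  44/161  46/161  47/161  33/110  34/114  38/126  29/ 71  29/ 75  32/ 76  30/ 75  28/ 67  33/ 64  59/ 79 110/146
253  51/157  50/177  52/178  53/179  43/146
[... 738 characters left out ...]
32/ 83  33/ 87  30/ 65  31/ 62  31/ 73  30/ 72  31/ 71  30/ 71  30/ 81  71/106 120/155
260  88/163  29/ 81  32/ 84  30/ 88  31/ 85  30/ 79  29/ 61  30/ 65  29/ 63  31/ 63  31/ 61  32/ 66  28/ 80  60/ 98 100/128
261  98/169  26/ 77  30/ 80  31/ 85  33/ 90  31/ 81  31/ 87  32/ 92  31/ 89  30/ 89  32/ 86  29/ 84  31/ 81  26/ 75  28/ 60
262  98/170  28/ 80  31/ 82  32/ 86  31/ 89  32/ 82  32/ 84  32/ 73  30/ 74  31/ 77  32/ 80  32/ 84  32/ 82  29/ 78  28/ 79
263  97/170  28/ 78  32/ 83  31/ 86  32/ 89  31/ 81  32/ 85  30/ 54  30/ 56  31/ 62  29/ 70  32/ 84  32/ 81  30/ 79  31/ 79[ WARN:0@1.469] global loadsave.cpp:1063 imwrite_ Unsupported depth image for selected encoder is fallbacked to CV_8U.
```

Run:
```python
from h import *
a=cv2.imread("pics/side0.png").astype(int)
def P(x,y,z): return proj("side",[MID*[1,1,0]+x*X+y*Y+[0,0,z]])[0].round(2)
print(P(.071,0,.02),P(.071,.047,.02),P(.071,.0485,.02))
for rr in range(232,264): print(rr,' '.join(f"{a[rr,c,0]:3d}/{a[rr,c,2]:3d}" for c in range(272,294,2)))
```

```text
[280.58 239.3 ] [280.25 254.47] [280.24 254.98]
232  27/ 80  29/ 81  31/ 82  32/ 85  28/ 78  56/ 96 111/142 108/140 108/140 108/140 104/135
233  29/ 81  27/ 81  33/ 84  28/ 82  29/ 78  47/ 89  89/118  89/118  89/117  87/115  96/126
234  29/ 81  29/ 82  31/ 85  30/ 82  28/ 76  24/ 73  24/ 68  27/ 72  17/ 44  17/ 38  79/103
235  30/ 80  28/ 82  32/ 85  31/ 82  27/ 78  24/ 75  26/ 77  28/ 81  23/ 52  27/ 47  84/110
236  30/ 79  33/ 86  29/ 83  30/ 82  29/ 77  28/ 78  26/ 80  25/ 76  23/ 51  34/ 55  84/111
237  31/ 78  29/ 83  30/ 82  30/ 81  26/ 77  29/ 78  29/ 80  30/ 80  26/ 64  34/ 59  90/117
238  30/ 79  30/ 84  30/ 83  26/ 79  27/ 76  29/ 75  34/ 77  34/ 83  27/ 80  38/ 64  93/122
239  29/ 78  29/ 83  33/ 84  29/ 81  31/ 78  45/ 67  41/ 67  42/ 71  40/ 71  42/ 61  93/123
240  28/ 79  30/ 84  32/ 83  32/ 81  33/ 80  46/ 59  46/ 60  44/ 55  46/ 59  43/ 55  94/124
241  28/ 78  28/ 83  28/ 81  28/ 79  28/ 80  36/ 60  38/ 70  35/ 68  34/ 68  37/ 53  99/130
242  29/ 78  29/ 81  29/ 82  33/ 72  26/ 72  25/ 52  31/ 76  29/ 76  27/ 76  18/ 60 109/140
243  26/ 77  29/ 82  31/ 82  27/ 55  30/
[... 1191 characters left out ...]
  27/ 48  26/ 57  28/ 56  26/ 62  27/ 73  25/ 73  25/ 70
257  38/132  29/ 78  38/135  36/137  28/ 71  29/ 72  29/ 73  26/ 69  27/ 74  28/ 74  29/ 73
258  41/135  26/ 77  34/119  36/118  31/ 77  28/ 82  31/ 82  28/ 77  27/ 75  26/ 73  26/ 69
259  33/118  28/ 74  29/ 78  25/ 59  25/ 54  26/ 65  24/ 64  27/ 64  28/ 64  29/ 74  25/ 70
260  29/ 82  31/ 79  27/ 72  25/ 54  27/ 59  24/ 56  27/ 57  23/ 53  22/ 55  26/ 73  28/ 72
261  29/ 79  27/ 79  27/ 75  27/ 79  29/ 82  25/ 80  29/ 81  25/ 75  25/ 75  29/ 73  31/ 72
262  26/ 76  29/ 81  30/ 73  29/ 78  27/ 66  27/ 68  31/ 71  27/ 71  26/ 74  30/ 74  26/ 70
263  27/ 78  28/ 80  31/ 75  28/ 76  26/ 46  22/ 46  23/ 55  31/ 64  29/ 74  25/ 72  27/ 72
```

Run:
```python
from h import *
a=cv2.imread("pics/top0.png").astype(float)
g=a[...,0]
E=[]
for rr in list(range(205,214))+list(range(269,276)):
    row=g[rr,280:302]; k=row.argmax(); hi=row.max(); 
    def cross(lo,seq):
        h=(hi+lo)/2
        for j in seq:
            if row[j]<h: return j
    j=next(j for j in range(k,len(row)) if row[j]<(hi+row[-1])/2); h=(hi+row[-1])/2
    R_=280+j-1+(row[j-1]-h)/(row[j-1]-row[j])
    i=next(i for i in range(k,-1,-1) if row[i]<(hi+row[0])/2); h=(hi+row[0])/2
    L_=280+i+(h-row[i])/(row[i+1]-row[i]); E.append((rr,L_,R_)); print(rr,round(L_,2),round(R_,2),round(R_-L_,2))
E=np.array(E)
pr=cast("top",E[:,[2,0]],.085);pl=cast("top",E[:,[1,0]],.085)
print("face y",((pr-MID)@Y*1e3).round(2),"front y",((pl-MID)@Y*1e3).round(2))
for rr in range(190,212): print(rr,' '.join(f"{v:4.0f}" for v in (a[rr,260:275,2]-a[rr,260:275,0])))
for rr in (196,198,200,202,204,206):
    w=np.clip(a[rr,262:272,2]-a[rr,262:272,0]-55,0,None)
    if w.sum(): c=(w*np.arange(262,272)).sum()/w.sum();p=cast("top",[(c,rr)],.025)[0];print(rr,c,(p-MID)@X,(p-MID)@Y)
```

```text
205 285.31 290.55 5.24
206 285.34 290.62 5.28
207 285.43 290.66 5.22
208 285.48 290.74 5.26
209 285.55 290.8 5.25
210 285.65 290.91 5.26
211 285.72 291.05 5.33
212 285.77 291.26 5.49
213 285.84 291.44 5.6
269 289.18 294.64 5.46
270 289.22 294.69 5.47
271 289.23 294.68 5.45
272 289.23 294.61 5.38
273 289.15 294.56 5.42
274 289.15 294.55 5.4
275 289.18 294.55 5.38
face y [1.73 1.7  1.73 1.66 1.64 1.55 1.38 1.09 0.86 0.32 0.32 0.43 0.65 0.83
 0.95 1.03] front y [11.41 11.46 11.38 11.38 11.35 11.25 11.21 11.22 11.18 10.21 10.23 10.29
 10.38 10.63 10.72 10.75]
190   64   64   64   64   64   65   65   64   65   64   65   64   65   65   65
191   64   64   64   65   65   65   65   65   65   65   65   65   65   64   65
192   64   65   65   64   64   65   65   65   65   65   64   65   65   65   65
193   65   65   64   65   66   65   65   67   67   66   65   65   65   65   64
194   64   65   67   69   71   72   73   73   73   70   66   64   65   63   64
195   64   65   67   75   83   87   88   88   84   73   66   63   61   59   60
196   59   60   65   77   89   96   97   96   90   74   60   54 
[... 850 characters left out ...]
 42   34   31   29   31   32   37
208   44   46   48   45   41   41   46   48   43   36   34   33   34   33   35
209   41   46   48   45   41   40   46   47   45   39   36   38   39   38   36
210   40   45   48   45   40   39   45   47   45   40   39   43   45   44   40
211   40   46   48   45   39   39   45   48   44   39   40   45   48   45   40
196 265.89156626506025 0.09400236303124314 0.047791414673085064
198 266.0 0.08997099765725927 0.04775086349049728
200 265.9675675675676 0.08595812783349703 0.04798875561934438
202 266.0967741935484 0.08193505223398961 0.047907102999421226
204 266.2 0.07791956328289004 0.04787683469353006
206 266.4166666666667 0.07389850770568925 0.04762284249655116
```

Refined edges: in the top view the bar face at the +x end sits ~1.7 mm further than I assumed, so mark travel ≈ 0.046. The side view agrees: the pointer is ~1 mm past the mark. I ease back 1 mm, pause, and re-measure.

Call:
arm_command --moves '[-0.05,0,0,0,-0.05,0,0,0,0,0,0,0,0,0,0,0,0,0,0,0,0,0,0,0,0,0,0,0,0,0,0,0,0,0,0,0]'

```text
time: 16.75
ee_pos: [0.5567, 0.0288, 0.018]
eef_rot: [0.685, 0.728, -0.001, 0.0]
ft_force: [-0.3, -5.3, 1.4]
width: 0.0873
grip_force: 2.9
```

```bash
cat >> h.py <<'E'
def ptr():
    a=np.mean([r.camera("side").astype(float) for _ in range(6)],0)[:,:,::-1]
    b=a[250:260,282:289,0].mean(1); w=np.clip(b-33,0,None)
    t=a[248:262,277:280,2].mean(1)
    print("pointer row",(w*np.arange(250,260)).sum()/w.sum(),b.round(),"mark R",t.round()); return a
E
python3 - <<'E'
from h import *
st();b=cv2.imread("pics/side7.png").astype(float)[250:260,282:289,0].mean(1);w=np.clip(b-33,0,None);print("before",(w*np.arange(250,260)).sum()/w.sum())
a=ptr();cv2.imwrite("pics/side8.png",a.astype(np.uint8))
E
```

```text
t 16.75 p [0.5567 0.0288 0.018 ] F [-0.28 -5.35  1.4 ] w 0.08728789656757759 g 2.9204975813627243 yawerr_deg 0.021205491981683335
rel MID gauge x,y: 0.00041151150198254845 0.03507206443957623
before 254.99339933993397
pointer row 254.67779839208413 [27. 30. 28. 34. 48. 50. 38. 29. 31. 30.] mark R [ 86.  85.  84.  80. 118. 149. 129. 129. 130. 133. 118.  70.  67.  87.]
```

Pointer row is 254.68 vs mark ≈254.6: level, lever open, paused. Now I squeeze the lever shut while holding.

Call:
arm_command --moves '[0,0,0,0,0,0,0,0,0,0,0,0,0,0,0,0,0,0,0,0,0,0,0,0,0,0,0,0,0,0,0,0,0,0,0,0,0,0,0,0,0,0,0,0,0,0,0,0]' --fingers 0 --squeeze 20

```text
time: 18.05
ee_pos: [0.5558, 0.0288, 0.0176]
eef_rot: [0.685, 0.728, -0.001, -0.0]
ft_force: [-3.6, -6.1, 0.1]
width: 0.0191
grip_force: 21.8
```

Run:
```python
from h import *
st();ptr()
```

```text
t 18.05 p [0.5558 0.0288 0.0176] F [-3.63 -6.07  0.14] w 0.019094355497503573 g 21.75010976556223 yawerr_deg 0.016819081797877587
rel MID gauge x,y: -0.0005077531970500023 0.03512366951329174
pointer row 254.5636363636364 [27. 30. 28. 36. 49. 49. 38. 29. 32. 29.] mark R [ 85.  85.  84.  80. 117. 149. 129. 129. 130. 133. 118.  70.  67.  87.]
```

Run:
```python
from h import *
a=r.camera('side')[:,:,::-1];b=r.camera('wrist')[:,:,::-1]
cv2.imwrite('pics/c9.png',np.hstack([cv2.resize(a[170:370,180:380],(400,400)),cv2.resize(b[120:400,140:420],(400,400))]))
st()
```

```text
t 18.45 p [0.5558 0.0288 0.0176] F [-3.45 -5.98  1.74] w 0.019333785248402485 g 21.7552424169844 yawerr_deg 0.02764537838985129
rel MID gauge x,y: -0.00050134645091832 0.03512461725781621
```

View pics/c9.png

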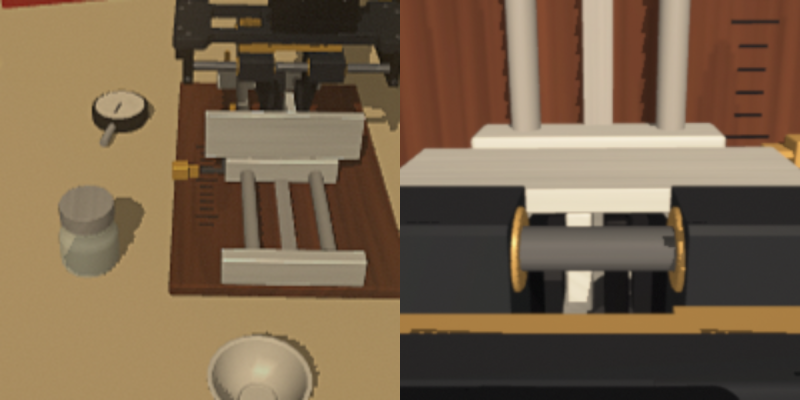

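The view shows the pointer level with the brass tip (crop ≈(200,170)). The fingers are closed on the post and lever, and the jar, dial and dish have not moved. Handing in.

```bash
python3 -c "
from bench import r
print(r.close_job())"
```

```text
the job is handed in; nothing more can be done
None
```

The job is handed in. The slide went to its end stop, was eased back to the brass mark with the lever open, and is held there with the lever squeezed shut at about 22 N; by my camera measurements the pointer is within about 1 mm of the mark.

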